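# Lock the slide spinner's ring with its two-prong spanner

### The arm

A 6-joint arm with a two-finger parallel gripper is mounted at the origin on a cart in front of the work surface, level with it; the furniture and walls round the work are solid. World frame = base frame: x ahead of the robot, y to its left, z up, the work surface at z = 0. Lengths are in m, angles in rad, forces in N, time in s.
With the tool pointing down it reaches from about 0.35 to 0.775 m from the base axis. Payload 5.5 kg.
Tool frame: the origin (TCP) lies at the very end of the fingers, on their centre line; the grasp point (between the pads) lies env.pinch_z behind it (env.pinch_z is the distance from the TCP to the grasp point, in m); z points along the fingers, y is the line along which they close (so a half turn about z gives the same grasp; the last joint's range is limited). The gripper opens to 85 mm and grips with 20 to 120 N. Pads are 22 mm wide; open, the fingers measure 114 mm over their backs; the gripper's body (76 mm by 85 mm) begins 54 mm behind the grasp point. The pads swing forward as they close: fully open they stand 13 mm farther back than shut.
Start: joints at [-1.48, 0.313, 0.046, 1.304, 0, 1.431], TCP at [0.132, -0.56, 0.231] pointing down, gripper open.
Joint ranges: [-2.76, 2.76], [-0.86, 1.69], [-1.03, 1.26], [-2.2, 2.34], [-1.47, 1.5], [-3.14, 3.14]. Speed limits (rad/s): [2.57, 2.57, 3.14, 3.14, 3.14, 3.14].

### API

Orientations are given as a unit quaternion [w, x, y, z].
In Python, from workcell import env, eyes gives the robot as it stands.
- The arm moves only by the shell command python3 -m jog 'ROWS' [FORCE]. ROWS is JSON, one flat list of numbers, 7 for each row, row after row: the shift along the world's x, y, z as a fraction of full scale, then the turn, a rotation vector about the world's x, y, z as a fraction of full scale, then the opening, from -1 (shut) to 1 (fully open), so that 0 is half open. A call has 1 to 12 rows; each row is the pose to reach, as a shift and turn from the pose commanded when the call began, turning the shorter way round; what a row does not reach only later rows make up. Full scale, the value 1, is 20 cm for a shift and pi rad for a turn. A row lasts 1/12 s, in which the tool goes at most 41.7 mm and 7.16 degrees, less where a joint would pass 70% of its speed; a pose out of reach is approached as far as the arm can. A call with a number of a shift or a turn outside -1 to 1 is refused whole. A call with a gripper value outside its range is refused whole. The fingers move at their own pace and stop on an object; FORCE is the grip in N (left out, the last holds). Time passes only in rows, so rows that repeat a pose let the fingers close. It gives the time, the measured TCP pose, the force, the opening and the grip force at its end, in the units of the state.
- env.get_state(): the state, without advancing time (a new reading comes with each control period).
- eyes.read_camera(name): name is "scene" or "top"; returns (picture, depth): 420x560x3 uint8, red, green, blue; 420x560 float32, m along the optical axis (not along the pixel's ray), 0 where there is no reading.
- eyes.calibration(name): a dict with "fx", "fy", "cx", "cy" (pixels), "R" (3x3) and "t" (3): a world point X has camera coordinates R X + t. Camera axes: x right, y down, z forward; pixel columns grow to the right and rows downward; lengths in m; the calibration is good to about 2 mm. A picture is of the moment at which its call begins. calibration takes no time and is no camera call.
- env.hand_in(): hands the job in; it is judged then, once.
The state is a dict: "clock": time; "joint_pos": joint angles; "qvel": joint speeds; "tau": joint torques, N m; "tcp_pos": TCP position; "orientation": TCP orientation; "wrist_force": force on the tool from outside, world axes, zero at the start; "ft_torque": the same for the moment, N m; "finger_gap": finger opening in m; "grip_force": force on a finger pad.
Only numpy, scipy, OpenCV 4.12 (cv2) and the standard library are available. Lean on these libraries where they do the work, as an engineer would, in place of code of your own. Each camera call takes 0.05 s, during which the arm holds its last target. There are 200 camera calls.

### The job

The lock ring on the slide spinner's drive head is loose. Take the two-prong spanner from its rest, push both prongs fully down into the ring's two holes, and turn the ring clockwise (seen from above) with the spanner until its lug comes up against the stop post. Let go and leave the spanner standing fully down in the ring.

Things in the scene. Friction and masses are not known exactly. Their poses are not given: they have to be found in the camera images.
- pin_spanner: Loose dark steel two-prong spanner, 0.16 kg, upright. Crossbar 66 x 18 x 10 mm along x; two 7 mm round prongs, 10 mm long, under it at x = +-24 mm; on top a flat grip plate 36 mm wide (x), 12 mm thick (y), from 10 to 56 mm above the origin, gripped across y. Origin: centre of the crossbar's underside, between the prong roots; z up. A half turn makes no difference. Centre of mass on its z axis.
- spanner_rest: Fixed grey plastic block 96 x 44 x 18 mm with two pockets (15 x 13 mm, 13 mm deep) in its top at x = +-24 mm; at the start the spanner's prongs hang in them and its crossbar lies on the block. Origin: centre of its underside, on the desk.
- spinner_head: Fixed drive head of a slide spinner: white square foot 116 x 116 x 30 mm, on it a dark round boss carrying the lock ring. A dark stop post 10 x 10 mm, 60 mm high above the desk, stands at the ring's rim, 45 mm from the axis, 15 degrees clockwise from the head's +y axis. Origin: centre of its underside, on the ring's axis; z up.
- ring_face (a point): Centre of the bare-metal lock ring's flat top face, on its axis, 59 mm above the desk; turns with the ring, z up. Ring 73 mm outside, 27 mm inside diameter, 12.5 mm thick; spindle end inside it 3 mm below the face. Two round holes, 11.2 mm in diameter, mouths countersunk 1.5 mm, 12.5 mm deep, at x = +-24 mm; a lug 12 mm wide sticks out 11 mm from the rim at +y.
- ring_hole (a point): Mouth centre of the ring's hole at x = +24 mm from point ring_face, on the top face; turns with the ring.
- lock_ring (a joint): Angle of the ring on the head, rad: 0 when locked (lug against the stop post, a solid stop; ring axes parallel to the head's), growing anticlockwise seen from above; clockwise turning brings it down to 0. Starts at 0.75 to 1.15. It turns against steady friction of about 0.12 N m and stays where it is left.
Not all that is in view belongs to the job. Leave any blue or yellow look-alike of the pin_spanner alone.

How it is judged:
On the way, in this order (a step that is already met when the one before it is completed fails the run):
1. both prongs are fully down in the ring's holes before the ring is turned (z of pin_spanner in the frame of ring_face below 0.004 m and horizontal distance between pin_spanner and ring_face below 0.004 m and angle between the x axis of pin_spanner and the x axis of ring_face, either way round below 0.18 rad and angle between pin_spanner's own z axis and vertical below 0.12 rad and value of joint lock_ring above 0.5 rad), for 0.2 s.
2. the ring is turned clockwise to its stop with both prongs in its holes (value of joint lock_ring below 0.14 rad and z of pin_spanner in the frame of ring_face below 0.006 m and horizontal distance between pin_spanner and ring_face below 0.005 m and angle between the x axis of pin_spanner and the x axis of ring_face, either way round below 0.22 rad and angle between pin_spanner's own z axis and vertical below 0.12 rad), for 0.2 s.
At the end, for the whole second after the job is handed in: The lock ring is within 0.14 rad (8 degrees) of its stop, and the spanner, released and at rest, stands upright in it: crossbar within 4 mm of the ring's face, within 4 mm of its centre and in line with the holes to 0.18 rad (value of joint lock_ring below 0.14 rad and z of pin_spanner in the frame of ring_face below 0.004 m and horizontal distance between pin_spanner and ring_face below 0.004 m and angle between the x axis of pin_spanner and the x axis of ring_face, either way round below 0.18 rad and angle between pin_spanner's own z axis and vertical below 0.12 rad and linear speed of pin_spanner below 0.02 m/s and contact force between the fingers and pin_spanner below 0.1 N); the robot touches nothing.
It fails at once if the ring is turned (a hole moved by more than 7 mm) without both prongs of the spanner in its holes (distance of ring_hole from where it was at the start of the episode above 0.007 m and not (z of pin_spanner in the frame of ring_face below 0.008 m and horizontal distance between pin_spanner and ring_face below 0.006 m and angle between the x axis of pin_spanner and the x axis of ring_face, either way round below 0.25 rad and angle between pin_spanner's own z axis and vertical below 0.12 rad)).
It also fails if it takes over 48 s, if anything falls off the work surface, if the arm or the gripper's body presses on something with over 40 N, if the wrist force passes 120 N, or if a joint passes its speed limit or range.

## Working session

There is one attempt and no reset: what is moved stays moved. The work goes in short steps, Python scripts to look and compute and a shell command to move; the robot and the scene stay as the last step left them, time stands still between calls to the robot, and variables do not carry over. Pictures are saved under pics/ and viewed, at most 10 in all, crops included, and the job is handed in when it is done.

```bash
mkdir -p pics; python3 - <<'E'
from workcell import env, eyes
import cv2, numpy as np
for n in("scene","top"):
    p,d=eyes.read_camera(n); cv2.imwrite(f"pics/{n}0.png",p[:,:,::-1]); np.save(f"pics/{n}0.npy",d)
    c=eyes.calibration(n); print(n,c)
s=env.get_state(); print(s, env.pinch_z)
E
```

```text
scene {'fx': 381.8282281396072, 'fy': 381.8282281396072, 'cx': 283.91722584075546, 'cy': 202.9757761342849, 'R': array([[-0.85813762, -0.51326834, -0.01246756],
       [-0.35129795,  0.60470064, -0.7147915 ],
       [ 0.37441898, -0.60900965, -0.69922649]]), 't': array([0.39217129, 0.20858346, 0.70086797])}
top {'fx': 448.3684283158589, 'fy': 448.3684283158589, 'cx': 281.30492647484357, 'cy': 211.31397981758755, 'R': array([[-0.01922958, -0.99969604,  0.01542884],
       [-0.98486005,  0.0162806 , -0.17258513],
       [ 0.17228148, -0.01851399, -0.98487376]]), 't': array([-0.021157 ,  0.4889617,  0.824659 ])}
{'clock': 0.1, 'joint_pos': array([-1.47960723e+00,  3.13944958e-01,  4.50973143e-02,  1.30359777e+00,
        9.40196257e-06,  1.43122137e+00]), 'qvel': array([-1.76252136e-03, -6.36697609e-04,  1.76899712e-03, -1.57829346e-03,
       -8.75713980e-04, -4.84129624e-05]), 'tau': array([ 2.01819399e-03, -4.81724131e+01,  2.99244869e+01,  1.26866487e-02,
       -2.27638820e-04, -1.82342529e-05]), 'tcp_pos': array([ 0.13148071, -0.55930215,  0.23048879]), 'orientation': array([-8.24186203e-04,  9.93350538e-01,  1.15126145e-01,  2.46457262e-05]), 'wrist_force': array([-0.71219335, -0.17267511, -0.67185466]), 'ft_torque': array([ 0.00612842, -0.03826396,  0.01442534]), 'grip_force': 0.0, 'finger_gap': 0.08547150304226356} 0.0187
```

View pics/top0.png

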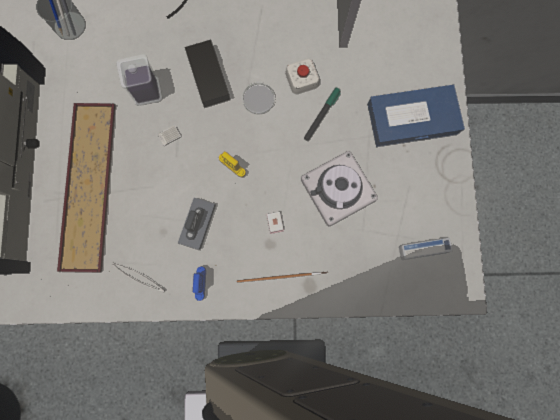

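View pics/scene0.png

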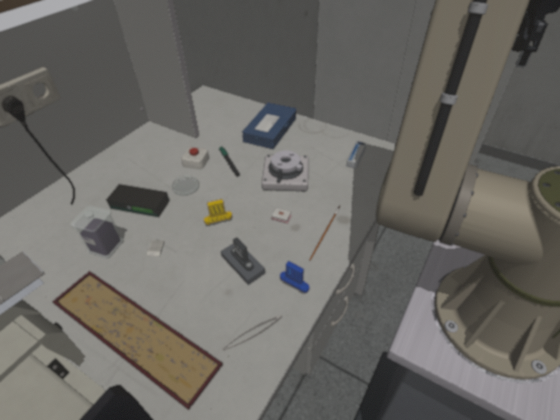

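In the top picture, three things could be the spanner: dark (197,223) on a grey block, yellow (232,163) and blue (200,283). The dark one fits, since it is dark steel and hangs in the grey rest. The spinner head is at (340,187). I'll confirm both in one enlarged crop.

```bash
python3 - <<'E'
import cv2, numpy as np
t=cv2.imread("pics/top0.png")
a=cv2.resize(t[193:253,167:227],None,fx=6.6,fy=6.6,interpolation=cv2.INTER_CUBIC)
b=cv2.resize(t[145:229,298:382],(a.shape[1],a.shape[0]),interpolation=cv2.INTER_CUBIC)
cv2.imwrite("pics/crop1.png",np.hstack([a,b])); print(a.shape)
E
```

```text
(396, 396, 3)
```

View pics/crop1.png

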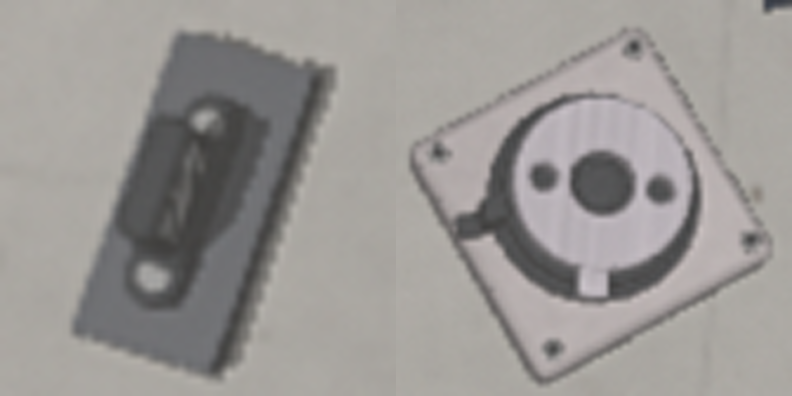

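Confirmed. The left half shows the dark steel spanner on its grey rest, with crossbar end spots at crop (207,118) and (152,275). The right half shows the ring holes at (543,177) and (660,189), the lug at (593,283) and the stop post at (470,222).

```bash
cat > h.py <<'E'
from workcell import env, eyes
import cv2, numpy as np
def ray(n,u,v,z):
    c=eyes.calibration(n); R=c["R"]; o=-R.T@c["t"]
    d=R.T@np.array([(u-c["cx"])/c["fx"],(v-c["cy"])/c["fy"],1]); return o+d*(z-o[2])/d[2]
def proj(n,X):
    c=eyes.calibration(n); p=c["R"]@np.asarray(X)+c["t"]; return np.array([c["fx"]*p[0]/p[2]+c["cx"],c["fy"]*p[1]/p[2]+c["cy"]])
def cloud(n,d):
    c=eyes.calibration(n); v,u=np.mgrid[:420,:560]
    P=np.stack([(u-c["cx"])/c["fx"]*d,(v-c["cy"])/c["fy"]*d,d],-1); return (P-c["t"])@c["R"]
E
python3 - <<'E'
from h import *
s=lambda u,v:(167+(u+.5)/6.6-.5,193+(v+.5)/6.6-.5)
k=84/396
r=lambda u,v:(298+(u-396+.5)*k-.5,145+(v+.5)*k-.5)
def show(l,P): print(l,np.round(P*1000,1))
A=ray("top",*s(207,118),.028);B=ray("top",*s(152,275),.028)
show("spots",A);show("",B);show("mid",(A+B)/2);print(np.linalg.norm(A-B),np.degrees(np.arctan2(*(A-B)[1::-1])))
H=[ray("top",*r(*p),.059) for p in((543,177),(660,189))]
show("holes",H[0]);show("",H[1]);show("mid",(H[0]+H[1])/2);print(np.linalg.norm(H[0]-H[1]),np.degrees(np.arctan2(*(H[0]-H[1])[1::-1])))
L=ray("top",*r(593,283),.059);C=ray("top",*r(603,182),.059);show("ringC",C);show("lug",L);print(np.linalg.norm(L-C),np.degrees(np.arctan2(*(L-C)[1::-1])))
P=ray("top",*r(470,222),.060);show("post",P);print(np.linalg.norm(P-C),np.degrees(np.arctan2(*(P-C)[1::-1])))
# rest corners z=18mm
Q=[ray("top",*s(*p),.018) for p in((180,33),(318,70),(213,377),(75,333))]
for q in Q: show("rest",q)
show("restmid",sum(Q)/4)
F=[ray("top",*r(*p),.030) for p in((636,32),(768,250),(540,380),(414,150))]
show("footmid",sum(F)/4)
for n in("top","scene"):
    W=cloud(n,np.load(f"pics/{n}0.npy"))
    M=(np.linalg.norm(W[...,:2]-(A+B)[:2]/2,axis=-1)<.055)
    for lo,hi in((.015,.021),(.035,.08),(.06,.09)):
        p=W[M&(W[...,2]>lo)&(W[...,2]<hi)]; print(n,"spanner",lo,len(p),np.round(1000*np.median(p,0),1) if len(p) else"", np.round(1000*p.mean(0),1) if len(p) else "", p[:,2].max() if len(p) else "")
    p=W[(np.linalg.norm(W[...,:2]-C[:2],axis=-1)<.05)&(W[...,2]>.054)&(W[...,2]<.066)]
    c,rad=cv2.minEnclosingCircle((p[:,:2]*1000).astype(np.float32)); print(n,"ring",len(p),np.median(p[:,2]),c,rad,p.mean(0))
    if 1:
        d=np.load(f"pics/{n}0.npy")
        g=W[M&(W[...,2]>.045)&(W[...,2]<.09)][:,:2]
        if len(g)>5:print(cv2.minAreaRect((g*1000).astype(np.float32)))
E
```

```text
spots [495.5 133.4  28. ]
 [448.8 149.   28. ]
mid [472.1 141.2  28. ]
0.04923547453627821 -18.414972827692218
holes [ 541.1 -122.    59. ]
 [ 535.3 -169.6   59. ]
mid [ 538.2 -145.8   59. ]
0.047948098277106735 83.09719203782866
ringC [ 538.6 -146.4   59. ]
lug [ 496.7 -140.6   59. ]
0.04224303405729537 172.06386953761663
post [522.5 -91.5  60. ]
0.057226281993719756 106.2833384057657
rest [523.5 143.6  18. ]
rest [511.5 101.9  18. ]
rest [419.3 132.3  18. ]
rest [433.1 173.3  18. ]
restmid [471.8 137.8  18. ]
footmid [ 537.1 -145.    30. ]
top spanner 0.015 667 [467.5 133.1  18. ] [470.4 136.   18. ] 0.020991960173756374
top spanner 0.035 204 [469.2 138.3  72. ] [469.  138.5  65.1] 0.07707224743320112
top spanner 0.06 143 [469.6 139.7  73.2] [469.9 139.5  72.3] 0.07707224743320112
top ring 1065 0.05880269494868542 (534.7176513671875, -140.8688507080078) 43.87852478027344 [ 0.53620721 -0.14502941  0.0586636 ]
((470.44232177734375, 140.53201293945312), (13.36007308959961, 35.42995071411133), 69.68971252441406)
scene spanner 0.015 509 [458.2 148.   18. ] [465.6 147.4  18. ] 0.020875859708189646
scene spanner 0.035 237 [468.1 146.4  64.6] [468.8 146.2  61.3] 0.07556502936947378
scene spanner 0.06 142 [470.2 145.6  72.6] [470.  145.   70.6] 0.07556502936947378
scene ring 456 0.058613932598647354 (535.6217651367188, -140.4895782470703) 43.347984313964844 [ 0.53659111 -0.14129234  0.05839464]
((471.7208251953125, 142.97079467773438), (12.295989990234375, 37.380794525146484), 71.9874038696289)
```

```bash
R1='0.85,1,0,0,0,0.412,1'; R2='0.85,1,0,0,0,0.412,1'
python3 -m jog '[0.85,1,0,0,0,0.412,1, 0.85,1,0,0,0,0.412,1, 0.85,1,0,0,0,0.412,1, 0.85,1,0,0,0,0.412,1, 0.85,1,0,0,0,0.412,1, 0.85,1,0,0,0,0.412,1, 0.85,1,0,0,0,0.412,1, 0.85,1,0,0,0,0.412,1, 0.85,1,0,0,0,0.412,1, 0.85,1,0,0,0,0.412,1, 0.85,1,0,0,0,0.412,1, 0.85,1,0,0,0,0.412,1]' 40
```

```text
clock: 1.1
tcp_pos: [0.3015, -0.3594, 0.231]
orientation: [-0.0, 0.723, 0.691, 0.0]
wrist_force: [0.1, -0.5, -0.0]
finger_gap: 0.0853
grip_force: 0.0
```

```bash

python3 -m jog '[0.85,1,0,0,0,0.412,1, 0.85,1,0,0,0,0.412,1, 0.85,1,0,0,0,0.412,1, 0.85,1,0,0,0,0.412,1, 0.85,1,0,0,0,0.412,1, 0.85,1,0,0,0,0.412,1, 0.85,1,0,0,0,0.412,1, 0.85,1,0,0,0,0.412,1, 0.85,1,0,0,0,0.412,1, 0.85,1,0,0,0,0.412,1, 0.85,1,0,0,0,0.412,1, 0.85,1,0,0,0,0.412,1]' 40
python3 -m jog '[0,1,0,0,0,0,1, 0,1,0,0,0,0,1, 0,1,0,0,0,0,1, 0,1,0,0,0,0,1, 0,1,0,0,0,0,1, 0,1,0,0,0,0,1, 0,1,0,0,0,0,1]' 
python3 -m jog '[0,0.5,-0.5,0,0,0,1, 0,0.5,-0.5,0,0,0,1, 0,0.5,-0.5,0,0,0,1, 0,0.5,-0.5,0,0,0,1, 0,0.5,-0.5,0,0,0,1, 0,0.5,-0.5,0,0,0,1]'
```

```text
clock: 2.1
tcp_pos: [0.4714, -0.1596, 0.231]
orientation: [-0.0, 0.161, 0.987, 0.0]
wrist_force: [-0.2, 0.7, -0.7]
finger_gap: 0.0857
grip_force: 0.0
clock: 2.68
tcp_pos: [0.4712, 0.0418, 0.2313]
orientation: [-0.0, 0.16, 0.987, -0.0]
wrist_force: [-0.3, -1.3, 0.3]
finger_gap: 0.0852
grip_force: 0.0
clock: 3.18
tcp_pos: [0.4712, 0.1393, 0.1306]
orientation: [-0.001, 0.161, 0.987, -0.001]
wrist_force: [0.6, -0.6, -0.3]
finger_gap: 0.0853
grip_force: 0.0
```

```bash

python3 -m jog '[0,0.01,-0.2,0,0,0,1, 0,0.01,-0.4,0,0,0,1, 0,0.01,-0.47,0,0,0,1, 0,0.01,-0.47,0,0,0,1, 0,0.01,-0.47,0,0,0,1, 0,0.01,-0.47,0,0,0,0, 0,0.01,-0.47,0,0,0,-0.6, 0,0.01,-0.47,0,0,0,-1, 0,0.01,-0.47,0,0,0,-1, 0,0.01,-0.47,0,0,0,-1, 0,0.01,-0.47,0,0,0,-1, 0,0.01,-0.47,0,0,0,-1]' 60
```

```text
clock: 4.18
tcp_pos: [0.4718, 0.1423, 0.0378]
orientation: [0.0, 0.16, 0.987, 0.0]
wrist_force: [-0.5, 0.4, 3.4]
finger_gap: 0.011
grip_force: 58.6
```

```bash

python3 -m jog '[0,0,0.1,0,0,0,-1, 0,0,0.2,0,0,0,-1, 0,0,0.4,0,0,0,-1, 0,0,0.5,0,0,0,-1, 0,0,0.5,0,0,0,-1, 0,0,0.5,0,0,0,-1]' 60
python3 -m jog '[0.1,-0.15,0,0,0,-0.036,-1, 0.15,-0.3,0,0,0,-0.073,-1, 0.2,-0.45,0,0,0,-0.109,-1, 0.25,-0.6,0,0,0,-0.146,-1, 0.3,-0.75,0,0,0,-0.18,-1, 0.33,-0.9,0,0,0,-0.218,-1, 0.33,-1,0,0,0,-0.255,-1, 0.33,-1,0,0,0,-0.29,-1, 0.33,-1,0,0,0,-0.328,-1, 0.33,-1,0,0,0,-0.364,-1, 0.33,-1,0,0,0,-0.4,-1, 0.33,-1,0,0,0,-0.437,-1]'
python3 -m jog '[0,-0.15,0,0,0,0,-1, 0,-0.3,0,0,0,0,-1, 0,-0.44,0,0,0,0,-1, 0,-0.44,0,0,0,0,-1, 0,-0.44,0,0,0,0,-1, 0,-0.44,0,0,0,0,-1]'
python3 - <<'E'
from h import *
out=[]
for n in("top","scene"):
    p,d=eyes.read_camera(n); cv2.imwrite(f"pics/{n}1.png",p[:,:,::-1]); np.save(f"pics/{n}1.npy",d)
    t=env.get_state()["tcp_pos"]; u,v=proj(n,[t[0],t[1],.06+.02]).astype(int); print(n,u,v)
    c=p[v-50:v+50,u-50:u+50,::-1]; out.append(cv2.resize(c,(400,400),interpolation=cv2.INTER_CUBIC))
cv2.imwrite("pics/crop2.png",np.hstack(out)); print(env.get_state())
E
```

```text
clock: 4.68
tcp_pos: [0.4723, 0.1424, 0.1382]
orientation: [0.001, 0.16, 0.987, 0.0]
wrist_force: [0.7, -0.1, -1.1]
finger_gap: 0.0118
grip_force: 58.7
clock: 5.68
tcp_pos: [0.5359, -0.0575, 0.1347]
orientation: [-0.002, 0.752, 0.66, -0.001]
wrist_force: [0.4, -0.8, -1.1]
finger_gap: 0.0114
grip_force: 58.8
clock: 6.18
tcp_pos: [0.5362, -0.1452, 0.1354]
orientation: [-0.002, 0.75, 0.662, -0.001]
wrist_force: [-0.2, -0.0, -1.4]
finger_gap: 0.0117
grip_force: 58.8
top 342 181
scene 285 152
{'clock': 6.2833, 'joint_pos': array([-4.07790145e-01,  3.24166720e-01, -1.76435383e-01,  1.07242153e+00,
        2.43974363e-04,  1.28629246e+00]), 'qvel': array([ 0.00798343, -0.00782719,  0.00910666,  0.0001112 , -0.00091276,
       -0.00232024]), 'tau': array([-4.75426968e-01, -4.75697887e+01,  2.87600344e+01, -2.97681894e-03,
       -1.82585861e-02,  2.79372740e-03]), 'tcp_pos': array([ 0.5367544 , -0.14465554,  0.13623222]), 'orientation': array([-1.05980863e-03,  7.49324048e-01,  6.62202549e-01, -3.63186177e-04]), 'wrist_force': array([-0.30167023, -0.01471415, -1.23430182]), 'ft_torque': array([-0.04551621, -0.03015945, -0.08457758]), 'grip_force': 58.80096673965454, 'finger_gap': 0.011370328140897825}
```

View pics/crop2.png

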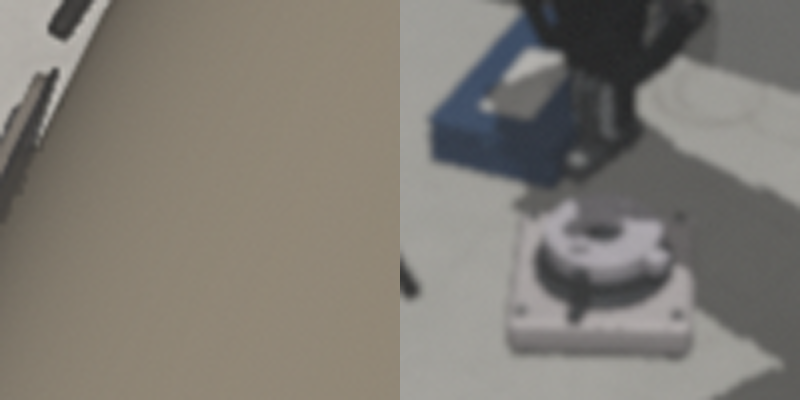

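The top view is blocked by the arm. The scene view shows the spanner held above the ring, with its near crossbar end spot at crop (578,158). I'll lower it close to the face and compare the two there.

```bash

python3 -m jog '[0.007,-0.004,-0.07,0,0,0,-1, 0.007,-0.004,-0.14,0,0,0,-1, 0.007,-0.004,-0.19,0,0,0,-1, 0.007,-0.004,-0.19,0,0,0,-1, 0.007,-0.004,-0.19,0,0,0,-1, 0.007,-0.004,-0.19,0,0,0,-1]' 60
python3 - <<'E'
from h import *
p,d=eyes.read_camera("scene"); cv2.imwrite("pics/scene2.png",p[:,:,::-1]); np.save("pics/scene2.npy",d)
s0=cv2.imread("pics/scene0.png")
x0,y0=245,120
f=lambda c:cv2.resize(c[y0:y0+75,x0:x0+75],(600,600)[:2],interpolation=cv2.INTER_CUBIC)[:, :]
a=cv2.resize(p[y0:y0+80,x0:x0+53,::-1].copy(),(397,600),interpolation=cv2.INTER_CUBIC)
b=cv2.resize(s0[y0:y0+80,x0+10:x0+63],(397,600),interpolation=cv2.INTER_CUBIC)
cv2.imwrite("pics/crop3.png",np.hstack([a,b]))
st=env.get_state(); t=st["tcp_pos"]; print(t,st["wrist_force"],st["orientation"])
yaw=2*np.arctan2(st["orientation"][2],st["orientation"][1]);ax=np.array([np.cos(yaw),np.sin(yaw),0]);print(np.degrees(yaw))
o=t-[0,0,.0198]; S=lambda uv:np.round((uv-[x0,y0]+.5)*7.5-.5,1)
for k in(24,-24): print("pred spot",k,S(proj("scene",o+ax*k/1e3+[0,0,.01])),"tip",S(proj("scene",o+ax*k/1e3-[0,0,.01])))
C=np.array([.5382,-.1458,.059]);h=np.array([np.cos(np.radians(83.1)),np.sin(np.radians(83.1)),0])
for k in(24,-24): print("pred hole(right)",S(proj("scene",C+h*k/1e3))+[397-75,0])
E
```

```text
clock: 6.78
tcp_pos: [0.5392, -0.1463, 0.0998]
orientation: [0.0, 0.749, 0.662, 0.0]
wrist_force: [0.6, -0.3, -1.8]
finger_gap: 0.0115
grip_force: 58.8
[ 0.53945732 -0.14650782  0.10008506] [ 0.35120765  0.31097554 -1.21200688] [5.75593012e-04 7.49469377e-01 6.62038699e-01 2.85675016e-04]
82.91110399391087
pred spot 24 [259.3 248.1] tip [260.6 297.8]
pred spot -24 [350.1 177.6] tip [350.  226.9]
pred hole(right) [585.7 327.6]
pred hole(right) [674.  256.3]
```

View pics/crop3.png

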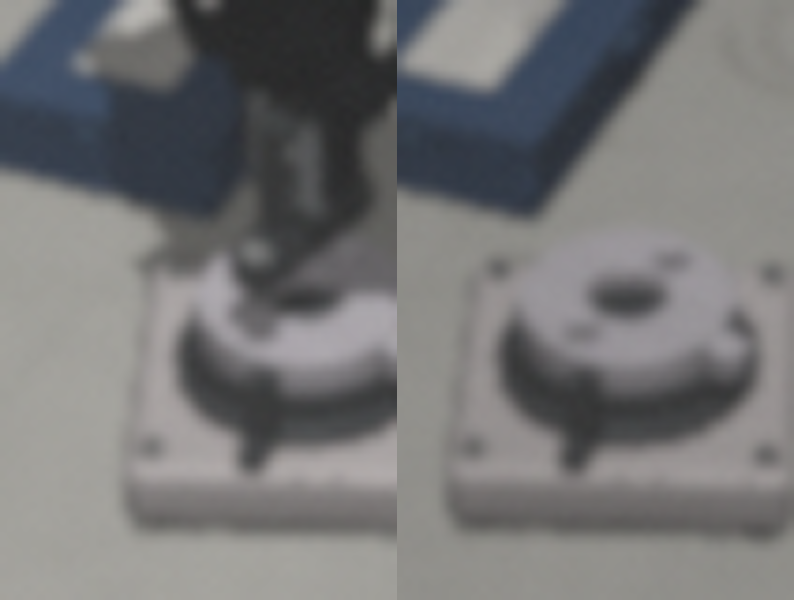

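Holes seen in the right half are at (582,331) and (672,262), and the held spanner's near spot is at (257,250). Against the predictions, the spanner has to move about −1.2 mm in x and +1.0 mm in y. I'll go down gently and watch the force.

```bash

python3 -m jog '[-0.006,0.005,0,0,0,0,-1, -0.006,0.005,-0.02,0,0,0,-1, -0.006,0.005,-0.04,0,0,0,-1, -0.006,0.005,-0.055,0,0,0,-1, -0.006,0.005,-0.065,0,0,0,-1, -0.006,0.005,-0.073,0,0,0,-1, -0.006,0.005,-0.08,0,0,0,-1, -0.006,0.005,-0.08,0,0,0,-1]' 60
```

```text
clock: 7.5
tcp_pos: [0.5375, -0.1455, 0.0829]
orientation: [-0.0, 0.75, 0.662, -0.0]
wrist_force: [1.0, 0.5, -2.3]
finger_gap: 0.011
grip_force: 58.8
```

No force, and the tips are already below the face. I'll seat it.

```bash

python3 -m jog '[0,0,-0.008,0,0,0,-1, 0,0,-0.014,0,0,0,-1, 0,0,-0.02,0,0,0,-1, 0,0,-0.023,0,0,0,-1, 0,0,-0.023,0,0,0,-1, 0,0,-0.023,0,0,0,-1]' 60
```

```text
clock: 8.0
tcp_pos: [0.5377, -0.1456, 0.0788]
orientation: [0.0, 0.75, 0.662, 0.0]
wrist_force: [0.5, 0.1, -0.7]
finger_gap: 0.0114
grip_force: 59.1
```

```bash

python3 -m jog '[0,0,-0.004,0,0,0,-1, 0,0,-0.008,0,0,0,-1, 0,0,-0.008,0,0,0,-1, 0,0,-0.008,0,0,0,-1, 0,0,-0.008,0,0,0,-1, 0,0,-0.008,0,0,0,-1]' 60
```

```text
clock: 8.5
tcp_pos: [0.5378, -0.1456, 0.0787]
orientation: [0.001, 0.75, 0.662, 0.0]
wrist_force: [-3.7, 1.4, 10.4]
finger_gap: 0.0114
grip_force: 60.6
```

Seated: contact at TCP z 0.0787 matches the 59 mm face exactly. Now turning clockwise.

```bash

python3 -m jog '[0,0,0.003,0,0,-0.022,-1, 0,0,0.003,0,0,-0.044,-1, 0,0,0.003,0,0,-0.066,-1, 0,0,0.003,0,0,-0.088,-1, 0,0,0.003,0,0,-0.11,-1, 0,0,0.003,0,0,-0.132,-1, 0,0,0.003,0,0,-0.154,-1, 0,0,0.003,0,0,-0.176,-1, 0,0,0.003,0,0,-0.198,-1, 0,0,0.003,0,0,-0.22,-1, 0,0,0.003,0,0,-0.24,-1, 0,0,0.003,0,0,-0.25,-1]' 80
python3 -c "
from workcell import env
s=env.get_state();print(s['ft_torque'],s['wrist_force'],s['tau'])"
```

```text
clock: 9.5
tcp_pos: [0.5388, -0.146, 0.0788]
orientation: [0.001, 0.946, 0.323, 0.001]
wrist_force: [0.4, -0.1, 4.0]
finger_gap: 0.011
grip_force: 78.5
[0.0111453  0.08052872 0.17728736] [ 0.35766538 -0.10002825  4.00129634] [-2.41332343e-01 -4.58856940e+01  2.51894277e+01 -6.82645733e-02
  2.93761573e-02  3.06375744e-02]
```

```bash

python3 -m jog '[0,0,0,0,0,-0.015,-1, 0,0,0,0,0,-0.03,-1, 0,0,0,0,0,-0.045,-1, 0,0,0,0,0,-0.06,-1, 0,0,0,0,0,-0.06,-1, 0,0,0,0,0,-0.06,-1]' 80
python3 -c "
from workcell import env
s=env.get_state();print(s['ft_torque'],s['wrist_force'])"
python3 -m jog '[0,0,0,0,0,-0.01,-1, 0,0,0,0,0,-0.02,-1, 0,0,0,0,0,-0.02,-1, 0,0,0,0,0,-0.02,-1]' 80
python3 -c "
from workcell import env
s=env.get_state();print(s['ft_torque'],s['wrist_force'])"
```

```text
clock: 10.0
tcp_pos: [0.5388, -0.146, 0.0788]
orientation: [0.001, 0.972, 0.235, 0.001]
wrist_force: [0.7, 1.1, 4.7]
finger_gap: 0.011
grip_force: 78.7
[ 0.04097716  0.08614328 -0.0042992 ] [0.65655363 1.13114234 4.6914489 ]
clock: 10.33
tcp_pos: [0.5388, -0.146, 0.0788]
orientation: [0.001, 0.979, 0.204, 0.001]
wrist_force: [0.9, -0.5, 5.4]
finger_gap: 0.0115
grip_force: 78.7
[0.00053015 0.08221916 0.04067116] [ 0.867479   -0.51745581  5.43006273]
```

```bash

for i in 1; do python3 -m jog '[0,0,0,0,0,-0.006,-1, 0,0,0,0,0,-0.011,-1, 0,0,0,0,0,-0.011,-1]' 80
python3 -c "
from workcell import env
s=env.get_state();print(s['ft_torque'])"
python3 -m jog '[0,0,0,0,0,-0.006,-1, 0,0,0,0,0,-0.011,-1, 0,0,0,0,0,-0.011,-1]' 80
python3 -c "
from workcell import env,eyes
import cv2
s=env.get_state();print(s['ft_torque'])
p,d=eyes.read_camera('scene');cv2.imwrite('pics/c4.png',cv2.resize(p[120:200,245:345,::-1].copy(),(750,600),interpolation=cv2.INTER_CUBIC))"; done
```

```text
clock: 10.58
tcp_pos: [0.5388, -0.1461, 0.0788]
orientation: [0.001, 0.982, 0.188, 0.001]
wrist_force: [0.0, -0.8, 6.4]
finger_gap: 0.0109
grip_force: 78.9
[-0.05741192  0.04040719  0.51694087]
clock: 10.83
tcp_pos: [0.5388, -0.1461, 0.0788]
orientation: [0.001, 0.985, 0.171, 0.001]
wrist_force: [1.4, -0.7, 6.6]
finger_gap: 0.0114
grip_force: 82.6
[-0.21712565  0.08328529  1.24529579]
```

View pics/c4.png

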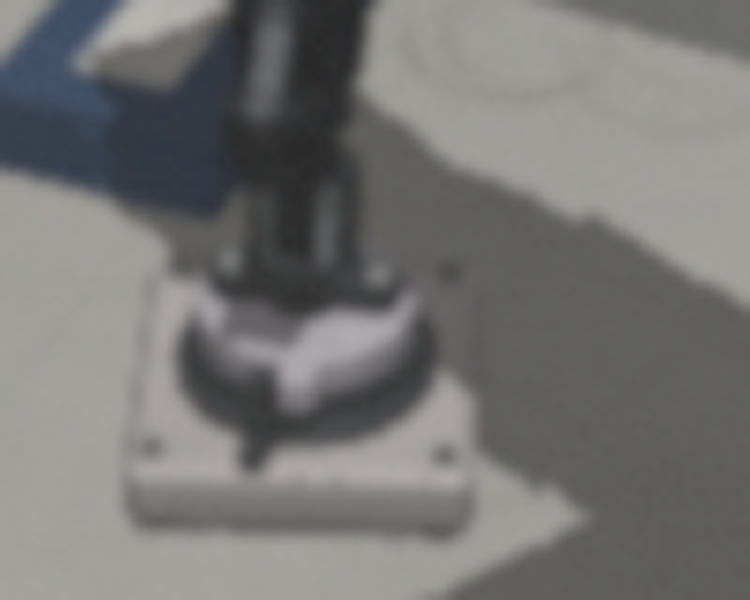

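At the stop: the lug at (295,385) is against the post at (262,390), and the torque has risen to 1.2 N m. I'll relax about 5°, release and rise.

```bash

python3 -m jog '[0,0,0,0,0,0.014,-1, 0,0,0,0,0,0.028,-1, 0,0,0,0,0,0.028,-1, 0,0,0,0,0,0.028,-1]' 20
python3 -c "
from workcell import env
s=env.get_state();print(s['ft_torque'])"
python3 -m jog '[0,0,0,0,0,0,-0.6, 0,0,0,0,0,0,-0.5, 0,0,0,0,0,0,-0.3, 0,0,0,0,0,0,-0.1, 0,0,0,0,0,0,0, 0,0,0,0,0,0,0, 0,0,0,0,0,0,0, 0,0,0,0,0,0,0]'
python3 -m jog '[0,0,0.1,0,0,0,0, 0,0,0.2,0,0,0,0, 0,0,0.4,0,0,0,0, 0,0,0.6,0,0,0,0, 0,0,0.7,0,0,0,0, 0,0,0.7,0,0,0,0, 0,0,0.7,0,0,0,0]'
python3 -m jog '[0,0.4,0,0,0,0,0, 0,0.8,0,0,0,0,0, 0,1,0,0,0,0,0, 0,1,0,0,0,0,0, 0,1,0,0,0,0,0, 0,1,0,0,0,0,0, 0,1,0,0,0,0,0, 0,1,0,0,0,0,0]'
python3 - <<'E'
from h import *
out=[]
C=np.array([.538,-.146,.06])
for n in("top","scene"):
    p,d=eyes.read_camera(n)
    u,v=proj(n,C).astype(int); out.append(cv2.resize(p[v-45:v+45,u-45:u+45,::-1].copy(),(400,400),interpolation=cv2.INTER_CUBIC))
    W=cloud(n,d); m=np.linalg.norm(W[...,:2]-C[:2],axis=-1)<.05
    q=W[m&(W[...,2]>.085)&(W[...,2]<.13)]
    print(n,u,v,len(q),np.percentile(q[:,2],[90,98]) if len(q) else "",cv2.minAreaRect((q[:,:2]*1000).astype(np.float32)) if len(q)>4 else "")
cv2.imwrite("pics/c5.png",np.hstack(out))
E
```

```text
clock: 11.22
tcp_pos: [0.5387, -0.146, 0.0788]
orientation: [0.001, 0.977, 0.214, 0.001]
wrist_force: [0.5, 0.6, 5.7]
finger_gap: 0.0108
grip_force: 78.7
[-0.03630871  0.13296869  0.08282286]
clock: 11.88
tcp_pos: [0.5377, -0.1456, 0.0777]
orientation: [-0.0, 0.977, 0.213, -0.0]
wrist_force: [-0.4, 0.6, -0.8]
finger_gap: 0.0426
grip_force: 0.0
clock: 12.47
tcp_pos: [0.5387, -0.146, 0.2192]
orientation: [0.001, 0.977, 0.213, 0.001]
wrist_force: [0.2, -1.0, -0.4]
finger_gap: 0.0428
grip_force: 0.0
clock: 13.13
tcp_pos: [0.5369, 0.0545, 0.2162]
orientation: [-0.0, 0.977, 0.213, -0.001]
wrist_force: [-0.2, -0.2, -0.6]
finger_gap: 0.0424
grip_force: 0.0
top 341 183 201 [0.11579441 0.11659926] ((537.9329833984375, -145.8927764892578), (35.337730407714844, 12.458146095275879), 23.038185119628906)
scene 285 158 191 [0.11483654 0.11576235] ((539.6333618164062, -143.53562927246094), (35.98307800292969, 13.747176170349121), 24.968055725097656)
```

View pics/c5.png

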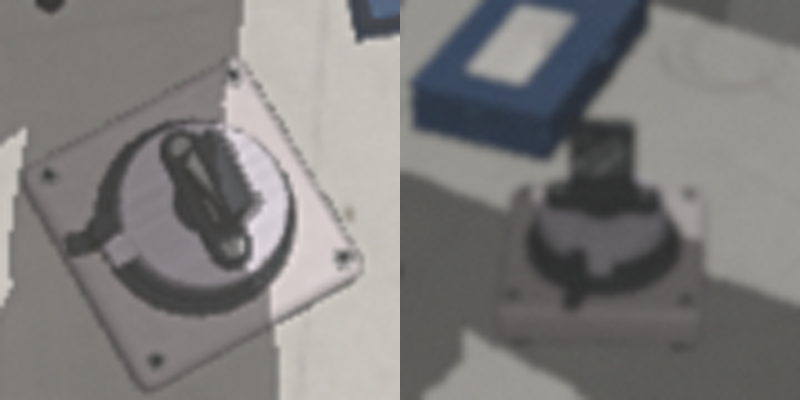

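The picture shows the spanner standing upright in the ring. Its plate top is at 0.1156 m against 0.115 m expected, it is centred, and its axis is at about 23°. The lug at top crop (118,248) lies against the post at (90,243). The gripper is clear, so I'm handing in.

```bash
python3 -c "
from workcell import env
print(env.hand_in())"
```

```text
the job is handed in; nothing more can be done
None
```

The lock ring is turned clockwise to its stop, and the spanner is released and standing fully down in it. I handed the job in at about 13 s of the 48 s allowed; `hand_in()` returned no verdict.

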